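# Blank off a push-fit water port and tug-test the plug

### The job

Take the smaller of the two white-capped brass plugs from the wooden rack and press it into the open push-fit port of the cooling-water manifold until it has clicked fully home, pressing with no more than 35 N. Then tug it straight up with about 15 N (at least 10 N, never above 25 N) for about a second to prove that the latch holds it, push it lightly back down so that its flange rests on the port again, and let go. Do not disturb the other plug, the beaker, the bottle or the rubber stopper.

Things in the scene. Friction and masses are not known exactly. Their poses are not given: they have to be found in the camera images.
- plug: The smaller plug, upright, 82 mm tall, about 70 g, round about z (up). Origin: centre of lower end. Brass with a round nose (18 mm ball) up to 9 mm, 18 mm collar to 18, 9 mm groove to 28, 18 mm shank to 40, 32 mm flange to 44, then a white grip knob, 24 mm diameter, to 82 mm. It starts with its flange's underside on the rack's top, 40 mm above its origin.
- spare_plug: The larger plug, same height and shape but 21 mm shank, 40 mm flange and 33 mm diameter white knob; too big for the port. Stands in the rack's other hole, 90 mm from the plug. Origin: centre of its lower end, z up. To be left alone.
- rack: Wooden block 72 x 160 x 45 mm high, fixed on a packer 0 to 20 mm thick, with two upright 24 mm holes 45 mm either side of its centre along its y axis; either plug may be in either hole. Origin: centre of its underside.
- manifold: Aluminium cooling-water manifold fixed on a packer 0 to 20 mm thick: block 64 mm (x) by 142 mm (y) by 54 mm high, reaching 32 mm behind to 110 mm ahead of the origin along y, with a closed cap (76 mm high) at y = 85 mm and a pipe stub on the +y end. Origin: underside of its base plate, on the open port's axis, 105 mm below the rim.
- port_mouth (a point): Centre of the open port's mouth: top (105 to 125 mm above the bench) of a 44 mm steel collar, where three domes seat the flange. Bore 20 mm, 43 mm deep, vertical, z up. Two latches stand 4 mm into it 14.5 to 18.5 mm down; passing them takes 5 to 15 N. They click 1.5 to 5.5 mm before home (plug origin 40 mm below here). Latched, the plug has that same upward play, unseen, different in each port.
- port (a joint): Vertical play of the port collar in its stiff sprung bush, in m: 0 at rest, positive when pulled up, negative when pressed down, 20 N per mm (so 15 N of tug is 0.75 mm), stops at 3 mm either way.
- beaker: Glass beaker, 68 mm diameter, 85 mm high, standing on the bench. Origin: centre of its base.
- bottle: Clear bottle with white cap, 60 mm diameter, 140 mm high, standing on the bench. Origin: centre of its base.
- stopper: Red-brown rubber stopper, 34 mm diameter at the top, 28 mm high, standing on the bench. Origin: centre of its base.
Things that resemble listed ones, but are neither listed nor needed, are in the scene too. What is shaped like the stopper but blue or green is not meant.

How it is judged:
By the outcome, as a careful person would: the job done as asked, in the order asked, and still so for the second after the job is handed in, with the robot touching nothing.
It also fails if it takes over 72 s, if anything falls off the work surface, if the arm or the gripper's body presses on something with over 40 N, if the wrist force passes 120 N, or if a joint passes its speed limit or range.

### The arm

A 6-joint arm with a two-finger parallel gripper is mounted at the origin on the work surface. World frame = base frame: x ahead of the robot, y to its left, z up, the work surface at z = 0. Lengths are in m, angles in rad, forces in N, time in s.
With the tool pointing down it reaches from about 0.3 to 0.875 m from the base axis. Payload 6.4 kg.
Tool frame: the origin (TCP) lies between the finger pads; the fingertips stand ctrl.tip_extent ahead of it and the grasp point (between the pads) is the TCP (ctrl.tip_extent is the distance from the TCP to the fingertips, in m); z points along the fingers, y is the line along which they close (so a half turn about z gives the same grasp; the last joint's range is limited). The gripper opens to 85 mm and grips with 20 to 120 N. Pads are 22 mm wide; open, the fingers measure 114 mm over their backs; the gripper's body (76 mm by 85 mm) begins 54 mm behind the grasp point. The pads swing forward as they close: fully open they stand 13 mm farther back than shut.
Start: joints at [-1.363, 0.181, 1.607, -0, 1.354, -0.206], TCP at [0.231, -0.526, 0.25] pointing down, gripper open.
Joint ranges: [-2.99, 2.99], [-0.89, 2.07], [0.3, 2.58], [-1.14, 4.28], [0, 2.63], [-3.12, 3.12]. Speed limits (rad/s): [2.57, 2.57, 3.01, 3.14, 3.14, 3.14].

### API

Orientations are given as a unit quaternion [w, x, y, z].
In Python, from bench import ctrl gives the robot as it stands.
- The arm moves only by the tool send_rows, never from a script. Its arguments are lists of equal length, an entry for each row: "dr": the turn, a rotation vector about the tool's x, y, z in units of 6 degrees (1.0 is 6 degrees), a list of three; "xyz": the shift along the tool's x, y, z in cm, a list of three; "jaw": the opening in per cent of the stroke, from 0 (shut) to 100 (fully open). In form: {"dr": [[wx, wy, wz], ...], "xyz": [[dx, dy, dz], ...], "jaw": [jaw, ...]}. A call has exactly 8 rows; each row is the pose to reach, as a shift and turn from the pose commanded when the call began, along the tool's axes at that moment; what a row does not reach only later rows make up. A row lasts 1/8 s, in which the tool goes at most 62.5 mm and 10.7 degrees, less where a joint would pass 70% of its speed; a pose out of reach is approached as far as the arm can. A call with a gripper value outside its range is refused whole. The fingers move at their own pace and stop on an object; the grip force is fixed at half the most. Time passes only in rows, so rows that repeat a pose let the fingers close, or fill a call up. It gives the time, the measured TCP pose, the force, the opening and the grip force at its end, in the units of the state.
- ctrl.get_obs(): the state, without advancing time (a new reading comes with each control period).
- ctrl.camera(name): name is "scene" or "top" or "wrist"; returns the picture (384x512x3 uint8, red, green, blue); there is no depth.
- ctrl.calibration(name): a dict with "camera_matrix" (3x3 intrinsics, pixels), "world_from_camera" (4x4, takes a point from camera to world coordinates). Camera axes: x right, y up, looking along -z (the intrinsics and any distortion apply to the point x, -y, -z); pixel columns grow to the right and rows downward; lengths in m; the calibration is good to about 2 mm. A picture is of the moment at which its call begins: read the wrist's pose just before it. calibration takes no time and is no camera call; for the wrist camera it gives the pose at the moment of the call.
- ctrl.hand_in(): hands the job in; it is judged then, once.
The state is a dict: "time_s": time; "q": joint angles; "dq": joint speeds; "joint_efforts": joint torques, N m; "eef_pos": TCP position; "eef_rot": TCP orientation; "wrist_force": force on the tool from outside, world axes, zero at the start; "torque": the same for the moment, N m; "opening": opening from 0.0 (shut) to 1.0 (fully open); "grasp_force": force on a finger pad.
Only numpy, scipy, OpenCV 4.12 (cv2) and the standard library are available. Lean on these libraries where they do the work, as an engineer would, in place of code of your own. Each camera call takes 0.05 s, during which the arm holds its last target. There are 200 camera calls.

## Working session

There is one attempt and no reset: what is moved stays moved. The work goes in short steps, Python scripts to look and compute and a tool call to move; the robot and the scene stay as the last step left them, time stands still between calls to the robot, and variables do not carry over. Pictures are saved under pics/ and viewed, at most 10 in all, crops included, and the job is handed in when it is done.

Besides the shell and the picture viewer there is one more tool, called after ">>>" as a command line: name --argument value ..., lists and objects as JSON in quotes. send_rows: Moves the arm, as the interface text tells. Its arguments: {"type":"object","properties":{"dr":{"type":"array","items":{"type":"array","items":{"type":"number"}}},"xyz":{"type":"array","items":{"type":"array","items":{"type":"number"}}},"jaw":{"type":"array","items":{"type":"number"}}},"required":["dr","xyz","jaw"]}

```bash
mkdir -p pics; cat > h.py <<'E'
import numpy as np, cv2
from bench import ctrl
def snap(n,f):
    c=ctrl.calibration(n); im=ctrl.camera(n); cv2.imwrite(f'pics/{f}.png',cv2.cvtColor(im,cv2.COLOR_RGB2BGR)); np.savez(f'pics/{f}.npz',K=c['camera_matrix'],T=c['world_from_camera']); return im
def ray(f,u,v):
    d=np.load(f'pics/{f}.npz'); K,T=d['K'],d['T']
    r=np.linalg.solve(K,[u,v,1]); r=T[:3,:3]@(r*[1,-1,-1]); return T[:3,3],r
def atz(f,u,v,z):
    o,r=ray(f,u,v); return o+r*(z-o[2])/r[2]
def tri(*obs):
    A=np.zeros((3,3));b=np.zeros(3)
    for f,u,v in obs:
        o,r=ray(f,u,v); r=r/np.linalg.norm(r); P=np.eye(3)-np.outer(r,r); A+=P;b+=P@o
    return np.linalg.solve(A,b)
def proj(f,p):
    d=np.load(f'pics/{f}.npz'); T=d['T']; c=T[:3,:3].T@(np.array(p)-T[:3,3]); q=d['K']@(c*[1,-1,-1]); return q[:2]/q[2]
E
python3 - <<'E'
from h import *
a=snap('scene','s0');b=snap('top','t0')
print(ctrl.get_obs(),ctrl.tip_extent)
for n in('scene','top','wrist'):print(ctrl.calibration(n))
E
```

```text
{'time_s': 0.1, 'q': array([-1.36329426e+00,  1.81465859e-01,  1.60791716e+00,  8.58405332e-06,
        1.35378690e+00, -2.06284466e-01]), 'dq': array([-0.00148831, -0.00099391, -0.00322164, -0.00197529, -0.00105485,
       -0.0005157 ]), 'joint_efforts': array([ 1.10627800e-04, -4.45880914e+01, -3.52238488e+01, -3.37148604e-04,
        4.25034217e-03, -5.34832594e-06]), 'eef_pos': array([ 0.23112382, -0.52599442,  0.24947029]), 'eef_rot': array([-7.88636209e-04,  9.78673709e-01,  2.05419447e-01,  3.71050808e-06]), 'wrist_force': array([-0.40381876,  0.27777233, -0.63321813]), 'torque': array([-0.03029339,  0.00564444,  0.00750362]), 'grasp_force': 0.0, 'opening': 0.9995449985363362} 0.019
{'camera_matrix': array([[369.50873975,   0.        , 255.69210396],
       [  0.        , 369.50873975, 187.76628532],
       [  0.        ,   0.        ,   1.        ]]), 'world_from_camera': array([[-0.76335099, -0.4497266 ,  0.46372541,  0.96975369],
       [ 0.64590507, -0.54258932,  0.5370321 ,  0.34822255],
       [ 0.01009483,  0.70946658,  0.70466678,  0.64154844],
       [ 0.        ,  0.
[... 218 characters left out ...]
_from_camera': array([[-0.02746009,  0.98485224, -0.17120748,  0.45443998],
       [-0.99932288, -0.0228503 ,  0.02883826, -0.03524825],
       [ 0.02448928,  0.17188345,  0.98481285,  0.99404154],
       [ 0.        ,  0.        ,  0.        ,  1.        ]])}
{'camera_matrix': array([[283.63330727,   0.        , 251.33655506],
       [  0.        , 283.63330727, 196.3944494 ],
       [  0.        ,   0.        ,   1.        ]]), 'world_from_camera': array([[ 0.40041989,  0.86753136,  0.29504788,  0.30639318],
       [-0.91632932,  0.37983787,  0.12674292, -0.49269789],
       [-0.0021169 , -0.32111141,  0.94703906,  0.3740999 ],
       [ 0.        ,  0.        ,  0.        ,  1.        ]])}
```

```bash
python3 -c "
import cv2
for n in('s0','t0'):cv2.imwrite(f'pics/{n}b.png',cv2.resize(cv2.imread(f'pics/{n}.png'),(800,600),interpolation=cv2.INTER_CUBIC))"
```

```text
(no output)
```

View pics/s0b.png

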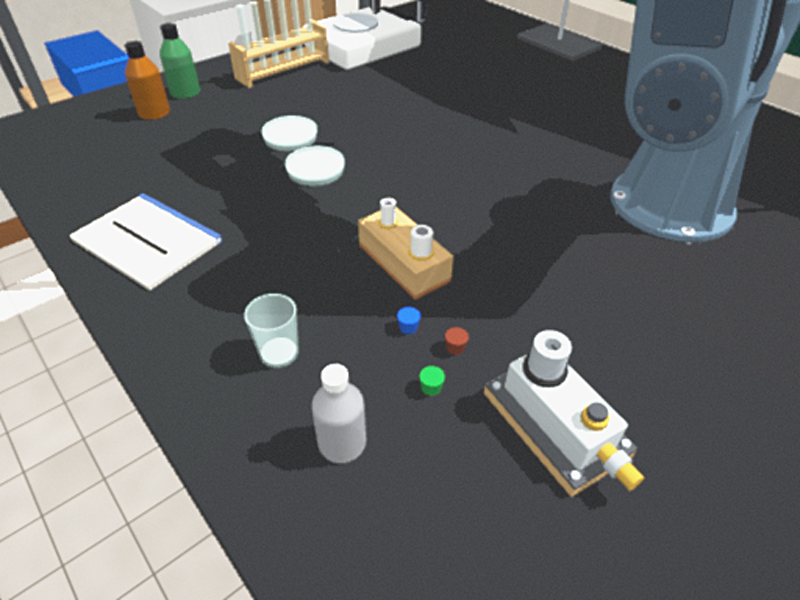

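View pics/t0b.png

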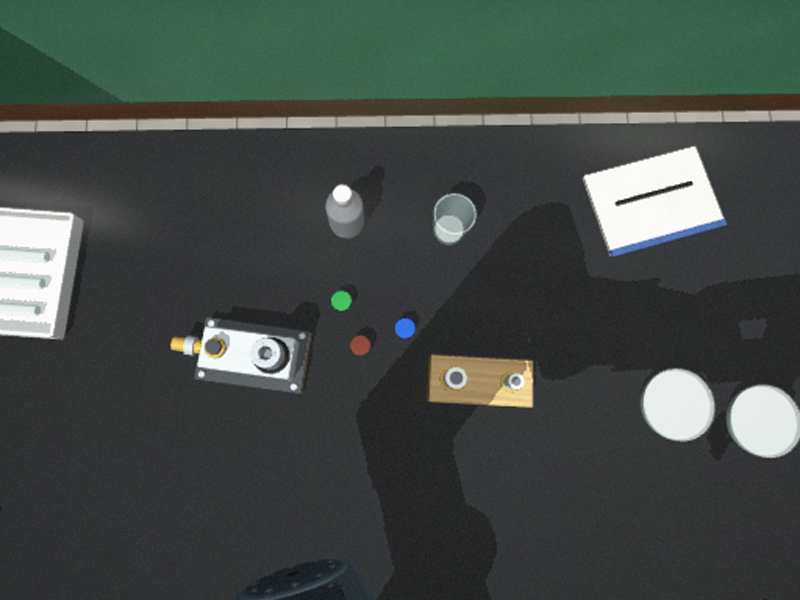

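The scene view shows two white knobs on the rack: a small one at (388,205) and a large one at (421,238). The top view has the small one at (516,381) and the large one at (456,378). The open port is at scene (552,341), top (270,352). The closed cap at (597,413) could be mistaken for the port. I choose the small knob farther from the manifold and check it in one crop.

```bash
python3 -c "
import cv2,numpy as np
s=cv2.imread('pics/s0.png');t=cv2.imread('pics/t0.png')
c=lambda i,x,y:cv2.resize(i[y:y+60,x:x+80],(400,300),interpolation=cv2.INTER_CUBIC)
cv2.imwrite('pics/c0.png',np.vstack([np.hstack([c(s,220,122),c(s,320,205)]),np.hstack([c(t,270,215),c(t,130,200)])]))"
```

```text
(no output)
```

View pics/c0.png

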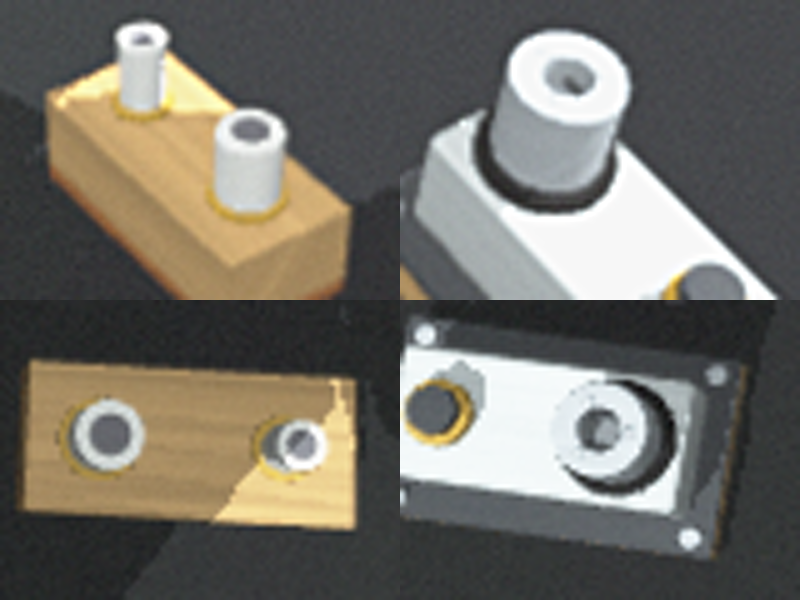

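Crop: the small plug's knob top is at crop (142,36) in the scene and (302,446) in the top view, clearly slimmer than the other. The port mouth is at (569,77) and (602,430).

```bash
python3 - <<'E'
from h import *
p=tri(('s0',248,128.8),('t0',330,243.8)); g=tri(('s0',269.8,147.2),('t0',291.6,241.6)); m=tri(('s0',353.4,220),('t0',170,225.6))
print(p,g,m)
for q,o in((p,[(248,128.8),(330,243.8)]),(m,[(353.4,220),(170,225.6)])): print(proj('s0',q),proj('t0',q),o)
def ex(r): 
    print(r)
# rack edges direction: top-view crop corners at rack top ~z .055
f=lambda x,y:((x+.5)/5-.5+270,(y-300+.5)/5-.5+215)
a=[atz('t0',*f(*c),.055) for c in((30,360),(357,380),(357,527),(22,510))]
print(a)
f=lambda x,y:((x-400+.5)/5-.5+130,(y-300+.5)/5-.5+200)
a=[atz('t0',*f(*c),.02) for c in((425,335),(717,375),(690,540))]
print(a)
E
```

```text
[ 0.49008894 -0.23900228  0.09568848] [ 0.49739342 -0.14941347  0.09614038] [0.53935782 0.12881235 0.11645017]
[248.22161694 128.85318264] [330.17469364 243.62932212] [(248, 128.8), (330, 243.8)]
[353.26460793 219.97950687] [169.90700187 225.66040675] [(353.4, 220), (170, 225.6)]
[array([ 0.53652074, -0.1167408 ,  0.055     ]), array([ 0.52266256, -0.27686108,  0.055     ]), array([ 0.4517466 , -0.27209168,  0.055     ]), array([ 0.46426803, -0.11014327,  0.055     ])]
[array([0.59933842, 0.23634633, 0.02      ]), array([0.5753118 , 0.08884787, 0.02      ]), array([0.49269011, 0.10236554, 0.02      ])]
```

>>> send_rows --dr '[[0, 0, -1.0], [0, 0, -2.5], [0, 0, -4.1], [0, 0, -5.7], [0, 0, -7.2], [0, 0, -8.7], [0, 0, -9.8], [0, 0, -10.3]]' --xyz '[[3.5, -1.6, 0.5], [8.8, -4, 1.25], [14.1, -6.3, 2], [19.4, -8.7, 2.7], [24.7, -11.1, 3.5], [30, -13.5, 4.2], [33.5, -15.1, 4.7], [35.2, -15.9, 5]]' --jaw '[100, 100, 100, 100, 100, 100, 100, 100]'

```text
time_s: 1.1
eef_pos: [0.4903, -0.2374, 0.1996]
eef_rot: [-0.001, 0.733, 0.68, -0.0]
wrist_force: [-1.1, -0.6, 0.3]
opening: 0.999
grasp_force: 0.0
```

```bash
python3 - <<'E'
from h import *
im=snap('wrist','w1'); cv2.imwrite('pics/w1b.png',cv2.resize(cv2.imread('pics/w1.png'),(800,600),interpolation=cv2.INTER_CUBIC))
o=ctrl.get_obs();print(o['time_s'],o['eef_pos'],o['eef_rot'],o['wrist_force'])
print(proj('w1',[.4901,-.239,.0957])*800/512)
E
```

```text
1.15 [ 0.49085801 -0.23662283  0.19937629] [-7.52097510e-04  7.32370554e-01  6.80905751e-01  4.06071432e-04] [-0.16473924  1.01426609 -0.83366988]
[394.08866956 319.23299955]
```

View pics/w1b.png

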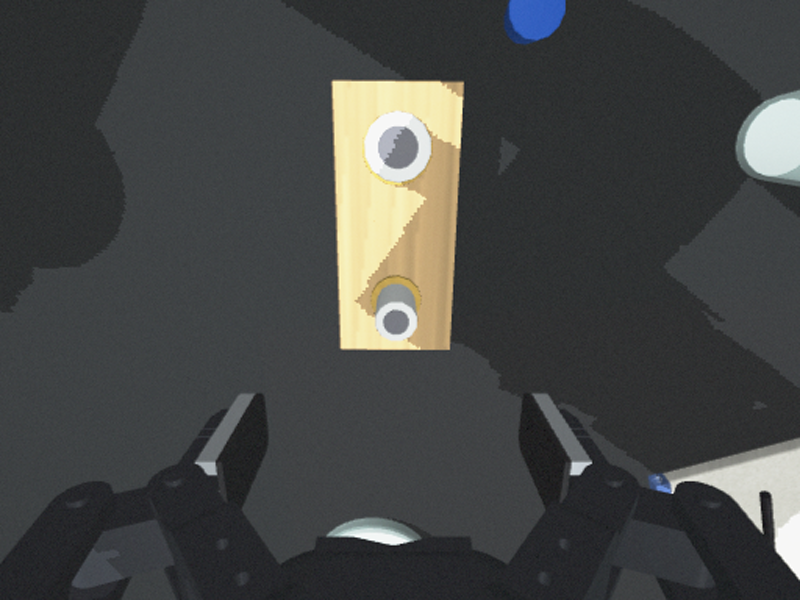

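Wrist view: the small knob top is at (396,320), against a predicted (394,319), so the estimate is good to about 1 mm. Descending.

>>> send_rows --dr '[[0, 0, 0], [0, 0, 0], [0, 0, 0], [0, 0, 0], [0, 0, 0], [0, 0, 0], [0, 0, 0], [0, 0, 0]]' --xyz '[[0, 0, 2], [0, 0, 4.5], [0, 0, 7], [0, 0, 9], [0, 0, 10.5], [0, 0, 11.3], [0, 0, 11.6], [0, 0, 11.6]]' --jaw '[100, 100, 100, 100, 100, 100, 100, 100]'

```text
time_s: 2.15
eef_pos: [0.4898, -0.2396, 0.0847]
eef_rot: [0.0, 0.734, 0.679, 0.0]
wrist_force: [0.7, -0.1, -0.1]
opening: 1.002
grasp_force: 0.0
```

>>> send_rows --dr '[[0, 0, 0], [0, 0, 0], [0, 0, 0], [0, 0, 0], [0, 0, 0], [0, 0, 0], [0, 0, 0], [0, 0, 0]]' --xyz '[[0, 0, 0], [0, 0, 0], [0, 0, 0], [0, 0, 0], [0, 0, 0], [0, 0, 0], [0, 0, 0], [0, 0, 0]]' --jaw '[80, 60, 45, 30, 15, 5, 0, 0]'

```text
time_s: 3.15
eef_pos: [0.4899, -0.2395, 0.0847]
eef_rot: [0.0, 0.734, 0.679, 0.0]
wrist_force: [-0.4, 0.9, 5.2]
opening: 0.267
grasp_force: 58.7
```

>>> send_rows --dr '[[0, 0, 0], [0, 0, 0], [0, 0, 0], [0, 0, 0], [0, 0, 0], [0, 0, 0], [0, 0, 0], [0, 0, 0]]' --xyz '[[0, 0, -0.5], [0, 0, -2], [0, 0, -4], [0, 0, -6.5], [0, 0, -9], [0, 0, -11], [0, 0, -12.5], [0, 0, -13]]' --jaw '[0, 0, 0, 0, 0, 0, 0, 0]'

```text
time_s: 4.15
eef_pos: [0.4899, -0.2396, 0.2156]
eef_rot: [0.001, 0.734, 0.679, 0.0]
wrist_force: [1.1, 1.0, -0.4]
opening: 0.264
grasp_force: 59.2
```

```bash
python3 - <<'E'
from h import *
from scipy.spatial.transform import Rotation as R
o=ctrl.get_obs();q=o['eef_rot'];r=R.from_quat([*q[1:],q[0]]).as_matrix()
print(r,o['eef_pos'],o['wrist_force'],o['opening'])
print(r.T@(np.array([.5394,.1288,o['eef_pos'][2]])-o['eef_pos'])*100)
E
```

```text
[[ 7.82834012e-02  9.96930426e-01  1.19773446e-03]
 [ 9.96930696e-01 -7.82821682e-02 -1.04392229e-03]
 [-9.46956640e-04  1.27578004e-03 -9.99998738e-01]] [ 0.48985483 -0.23960709  0.21555419] [ 1.1299884   1.0146563  -0.36551355] 0.2639873434375054
[ 3.71154903e+01  2.05533810e+00 -3.25246418e-02]
```

>>> send_rows --dr '[[0, 0, 0], [0, 0, 0], [0, 0, 0], [0, 0, 0], [0, 0, 0], [0, 0, 0], [0, 0, 0], [0, 0, 0]]' --xyz '[[2, 0.1, 0], [6, 0.3, 0], [11, 0.6, 0], [16, 0.9, 0], [21, 1.2, 0], [25, 1.4, 0], [27, 1.5, 0], [27, 1.5, 0]]' --jaw '[0, 0, 0, 0, 0, 0, 0, 0]'

```text
time_s: 5.15
eef_pos: [0.5246, 0.0311, 0.2132]
eef_rot: [-0.001, 0.733, 0.68, -0.001]
wrist_force: [0.2, -0.2, -0.8]
opening: 0.262
grasp_force: 59.2
```

```bash
python3 - <<'E'
from h import *
im=snap('wrist','w2')
o=ctrl.get_obs();print(o['time_s'],o['eef_pos'],o['dq'].round(3))
p=proj('w2',[.5394,.1288,.1165]);print(p)
x,y=int(p[0])-64,int(p[1])-48;x=max(x,0);y=max(y,0);print(x,y)
c=cv2.imread('pics/w2.png')[y:y+96,x:x+128];cv2.imwrite('pics/w2c.png',cv2.resize(c,None,fx=6,fy=6,interpolation=cv2.INTER_CUBIC))
E
```

```text
5.2 [0.52475981 0.02992745 0.21331661] [-0.033 -0.002 -0.007 -0.004 -0.002 -0.009]
[262.73909364  77.46203383]
198 29
```

View pics/w2c.png

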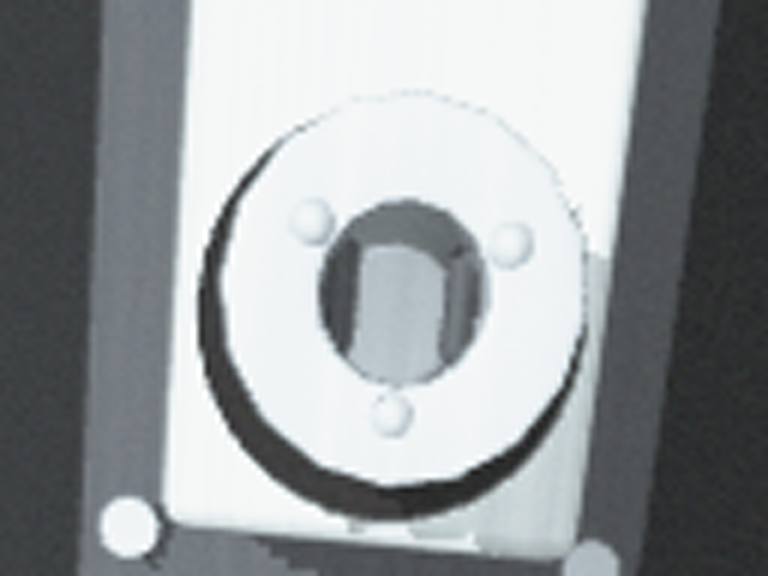

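```bash
python3 - <<'E'
from h import *
from scipy.spatial.transform import Rotation as R
print(atz('w2',265.0,77.0,.1165),tri(('w2',265,77),('s0',353.4,220),('t0',170,225.6)))
w1=atz('w1',(396.5)*.64-.5,(320.5)*.64-.5,.0957);print(w1)
o=ctrl.get_obs();q=o['eef_rot'];r=R.from_quat([*q[1:],q[0]]).as_matrix()
print(o['eef_pos'],r[2])
for t in([.5394,.1288],[.5405,.129]):print(r.T@(np.array([*t,o['eef_pos'][2]])-o['eef_pos'])*100)
E
```

```text
[0.54104483 0.12898178 0.1165    ] [0.54007846 0.12891763 0.11705611]
[ 0.49097221 -0.23935105  0.0957    ]
[0.52475981 0.02992745 0.21331661] [ 6.13415180e-05 -2.00718698e-03 -9.99997984e-01]
[ 9.96998327e+00  7.07531992e-01 -8.08576727e-04]
[ 9.99829433e+00  8.15691306e-01 -1.02393648e-03]
```

Wrist crop: the open bore is centred at crop (404,291), with three domes around it. Allowing for the wrist bias seen at the plug, the port is at about (0.5395, 0.129), rim 0.1165. Moving above it.

>>> send_rows --dr '[[0, 0, 0], [0, 0, 0], [0, 0, 0], [0, 0, 0], [0, 0, 0], [0, 0, 0], [0, 0, 0], [0, 0, 0]]' --xyz '[[2, 0.1, 0], [5, 0.3, 0], [8, 0.5, 0], [10.1, 0.56, 0], [10.1, 0.56, 0], [10.1, 0.56, 0], [10.1, 0.56, 0], [10.1, 0.56, 0]]' --jaw '[0, 0, 0, 0, 0, 0, 0, 0]'

```text
time_s: 6.2
eef_pos: [0.5392, 0.1281, 0.2143]
eef_rot: [0.0, 0.735, 0.678, -0.0]
wrist_force: [0.6, -0.2, -0.7]
opening: 0.261
grasp_force: 59.2
```

```bash
python3 - <<'E'
from h import *
snap('scene','s3');snap('top','t3')
o=ctrl.get_obs();print(o['time_s'],o['eef_pos'],o['eef_rot'],o['wrist_force'],o['opening'])
z=o['eef_pos'][2]-.071
print(proj('s3',[*o['eef_pos'][:2],z]),proj('s3',[.5395,.129,.1165]))
c=cv2.imread('pics/s3.png')[165:261,300:428];cv2.imwrite('pics/s3c.png',cv2.resize(c,None,fx=6,fy=6,interpolation=cv2.INTER_CUBIC))
E
```

```text
6.3 [0.53921909 0.12844031 0.21435603] [4.78717481e-05 7.34502799e-01 6.78605655e-01 3.51452223e-05] [ 0.10296423 -0.12350245 -0.81533559] 0.26358155218814183
[356.06819437 210.18663036] [353.3003475  220.05908126]
```

View pics/s3c.png

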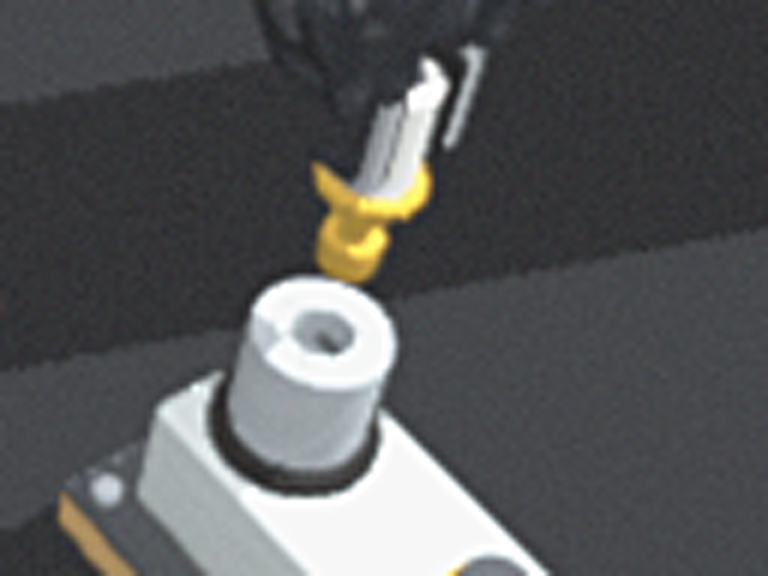

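The plug's nose is at crop (348,262) and its flange at (372,190), above the port mouth at (322,333). It looks somewhat tilted in the grip, so I compare with a straight model.

```bash
python3 - <<'E'
from h import *
e=np.array([.5392,.1284,.2144]); b=e-[0,0,.071]
C=cv2.imread('pics/s3c.png');T=cv2.resize(cv2.imread('pics/t3.png')[195:255,130:210],None,fx=6,fy=6,interpolation=cv2.INTER_CUBIC)
def draw(I,f,x0,y0,k,c,z,r,col):
    P=[((proj(f,c+[r*np.cos(t),r*np.sin(t),z])-[x0,y0]+.5)*k-.5) for t in np.linspace(0,6.28,40)]
    cv2.polylines(I,[np.array(P).round().astype(int)],True,col,1)
for z,r,col in((.009,.009,(0,0,255)),(.018,.009,(0,0,255)),(.042,.016,(0,255,0)),(.082,.012,(255,0,255))):
    draw(C,'s3',300,165,6,b,z,r,col);draw(T,'t3',130,195,6,b,z,r,col)
m=np.array([.5395,.129,.1165])
draw(C,'s3',300,165,6,m,0,.022,(255,0,0));draw(T,'t3',130,195,6,m,0,.022,(255,0,0))
O=np.zeros((576,800,3),np.uint8);O[:,:420]=C[:,150:570];O[:360,420:800]=T[:,:380];cv2.imwrite('pics/o3.png',O)
E
```

```text
(no output)
```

View pics/o3.png

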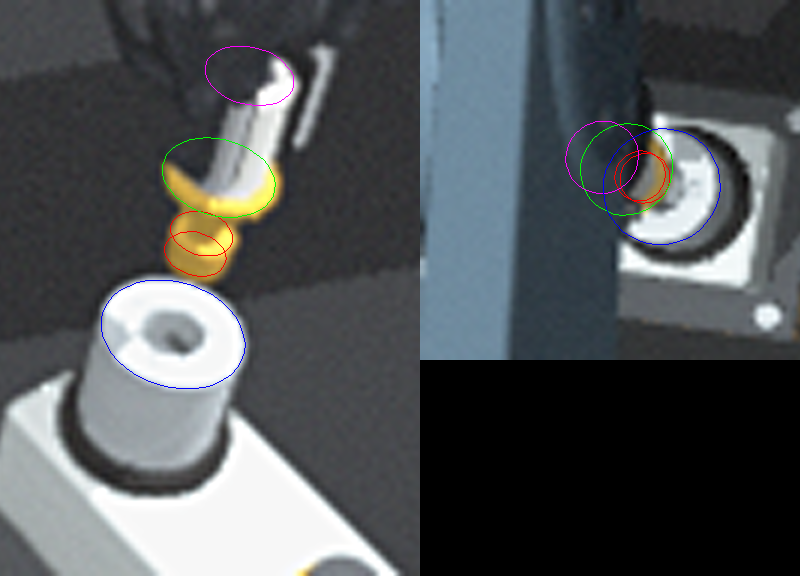

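The model overlays both views within about 1 mm, so the plug is upright and aligned. Going in gently.

>>> send_rows --dr '[[0, 0, 0], [0, 0, 0], [0, 0, 0], [0, 0, 0], [0, 0, 0], [0, 0, 0], [0, 0, 0], [0, 0, 0]]' --xyz '[[0.03, 0.02, 0.7], [0.03, 0.02, 1.5], [0.03, 0.02, 2.3], [0.03, 0.02, 2.8], [0.03, 0.02, 3.1], [0.03, 0.02, 3.3], [0.03, 0.02, 3.5], [0.03, 0.02, 3.5]]' --jaw '[0, 0, 0, 0, 0, 0, 0, 0]'

```text
time_s: 7.3
eef_pos: [0.5403, 0.129, 0.1797]
eef_rot: [0.001, 0.734, 0.679, 0.001]
wrist_force: [5.2, -1.0, 0.0]
opening: 0.265
grasp_force: 59.3
```

>>> send_rows --dr '[[0, 0, 0], [0, 0, 0], [0, 0, 0], [0, 0, 0], [0, 0, 0], [0, 0, 0], [0, 0, 0], [0, 0, 0]]' --xyz '[[0, 0.05, 0], [0, 0.1, 0], [0, 0.12, 0], [0, 0.12, 0], [0, 0.12, 0.1], [0, 0.12, 0.2], [0, 0.12, 0.3], [0, 0.12, 0.3]]' --jaw '[0, 0, 0, 0, 0, 0, 0, 0]'

```text
time_s: 8.3
eef_pos: [0.5406, 0.1291, 0.1762]
eef_rot: [0.0, 0.734, 0.679, 0.0]
wrist_force: [3.8, -1.1, 0.4]
opening: 0.262
grasp_force: 59.3
```

>>> send_rows --dr '[[0, 0, 0], [0, 0, 0], [0, 0, 0], [0, 0, 0], [0, 0, 0], [0, 0, 0], [0, 0, 0], [0, 0, 0]]' --xyz '[[0, 0.05, 0], [0, 0.1, 0], [0, 0.1, 0.05], [0, 0.1, 0.1], [0, 0.1, 0.1], [0, 0.1, 0.1], [0, 0.1, 0.1], [0, 0.1, 0.1]]' --jaw '[0, 0, 0, 0, 0, 0, 0, 0]'

```text
time_s: 9.3
eef_pos: [0.5414, 0.1291, 0.1752]
eef_rot: [-0.0, 0.734, 0.679, -0.0]
wrist_force: [-0.2, 0.3, 1.2]
opening: 0.263
grasp_force: 59.4
```

```bash
python3 - <<'E'
from h import *
o=ctrl.get_obs();print(o['time_s'],o['eef_pos'],o['wrist_force'],o['torque'],o['opening'])
E
```

```text
9.3 [0.54137189 0.12906076 0.17516423] [-0.18486996  0.25342674  1.15461063] [-0.05789631 -0.02162934 -0.00833174] 0.263421141270735
```

>>> send_rows --dr '[[0, 0, 0], [0, 0, 0], [0, 0, 0], [0, 0, 0], [0, 0, 0], [0, 0, 0], [0, 0, 0], [0, 0, 0]]' --xyz '[[0, 0, 0.2], [0, 0, 0.4], [0, 0, 0.6], [0, 0, 0.8], [0, 0, 1.0], [0, 0, 1.2], [0, 0, 1.3], [0, 0, 1.3]]' --jaw '[0, 0, 0, 0, 0, 0, 0, 0]'

```text
time_s: 10.3
eef_pos: [0.5414, 0.129, 0.1619]
eef_rot: [-0.0, 0.734, 0.679, -0.0]
wrist_force: [0.8, 0.1, 0.6]
opening: 0.266
grasp_force: 59.8
```

>>> send_rows --dr '[[0, 0, 0], [0, 0, 0], [0, 0, 0], [0, 0, 0], [0, 0, 0], [0, 0, 0], [0, 0, 0], [0, 0, 0]]' --xyz '[[0, 0, 0.1], [0, 0, 0.2], [0, 0, 0.3], [0, 0, 0.4], [0, 0, 0.5], [0, 0, 0.6], [0, 0, 0.7], [0, 0, 0.7]]' --jaw '[0, 0, 0, 0, 0, 0, 0, 0]'

```text
time_s: 11.3
eef_pos: [0.5414, 0.129, 0.155]
eef_rot: [-0.0, 0.734, 0.679, -0.0]
wrist_force: [-0.4, -0.3, -1.5]
opening: 0.267
grasp_force: 59.4
```

>>> send_rows --dr '[[0, 0, 0], [0, 0, 0], [0, 0, 0], [0, 0, 0], [0, 0, 0], [0, 0, 0], [0, 0, 0], [0, 0, 0]]' --xyz '[[0, 0, 0.05], [0, 0, 0.1], [0, 0, 0.15], [0, 0, 0.2], [0, 0, 0.25], [0, 0, 0.3], [0, 0, 0.3], [0, 0, 0.3]]' --jaw '[0, 0, 0, 0, 0, 0, 0, 0]'

```text
time_s: 12.3
eef_pos: [0.5416, 0.129, 0.1523]
eef_rot: [-0.0, 0.734, 0.679, 0.0]
wrist_force: [-0.1, 0.3, -0.8]
opening: 0.262
grasp_force: 59.4
```

>>> send_rows --dr '[[0, 0, 0], [0, 0, 0], [0, 0, 0], [0, 0, 0], [0, 0, 0], [0, 0, 0], [0, 0, 0], [0, 0, 0]]' --xyz '[[0, 0, 0.03], [0, 0, 0.06], [0, 0, 0.1], [0, 0, 0.14], [0, 0, 0.17], [0, 0, 0.2], [0, 0, 0.2], [0, 0, 0.2]]' --jaw '[0, 0, 0, 0, 0, 0, 0, 0]'

```text
time_s: 13.3
eef_pos: [0.5417, 0.129, 0.151]
eef_rot: [0.0, 0.734, 0.679, 0.0]
wrist_force: [-2.7, 0.4, 5.9]
opening: 0.26
grasp_force: 59.9
```

>>> send_rows --dr '[[0, 0, 0], [0, 0, 0], [0, 0, 0], [0, 0, 0], [0, 0, 0], [0, 0, 0], [0, 0, 0], [0, 0, 0]]' --xyz '[[0, -0.02, 0.02], [0, -0.04, 0.04], [0, -0.04, 0.06], [0, -0.04, 0.08], [0, -0.04, 0.1], [0, -0.04, 0.1], [0, -0.04, 0.1], [0, -0.04, 0.1]]' --jaw '[0, 0, 0, 0, 0, 0, 0, 0]'

```text
time_s: 14.3
eef_pos: [0.5417, 0.129, 0.1507]
eef_rot: [0.001, 0.734, 0.679, 0.0]
wrist_force: [-3.5, -1.1, 9.5]
opening: 0.261
grasp_force: 60.4
```

>>> send_rows --dr '[[0, 0, 0], [0, 0, 0], [0, 0, 0], [0, 0, 0], [0, 0, 0], [0, 0, 0], [0, 0, 0], [0, 0, 0]]' --xyz '[[0, -0.02, 0.02], [0, -0.04, 0.04], [0, -0.05, 0.06], [0, -0.05, 0.08], [0, -0.05, 0.1], [0, -0.05, 0.1], [0, -0.05, 0.1], [0, -0.05, 0.1]]' --jaw '[0, 0, 0, 0, 0, 0, 0, 0]'

```text
time_s: 15.3
eef_pos: [0.5417, 0.1291, 0.1504]
eef_rot: [0.001, 0.734, 0.679, 0.001]
wrist_force: [-3.8, -1.0, 13.5]
opening: 0.263
grasp_force: 60.8
```

>>> send_rows --dr '[[0, 0, 0], [0, 0, 0], [0, 0, 0], [0, 0, 0], [0, 0, 0], [0, 0, 0], [0, 0, 0], [0, 0, 0]]' --xyz '[[0, -0.02, 0.02], [0, -0.04, 0.04], [0, -0.05, 0.06], [0, -0.05, 0.08], [0, -0.05, 0.1], [0, -0.05, 0.1], [0, -0.05, 0.1], [0, -0.05, 0.1]]' --jaw '[0, 0, 0, 0, 0, 0, 0, 0]'

```text
time_s: 16.3
eef_pos: [0.5417, 0.1291, 0.1502]
eef_rot: [0.001, 0.734, 0.679, 0.001]
wrist_force: [-3.9, -0.4, 17.7]
opening: 0.261
grasp_force: 61.2
```

```bash
python3 - <<'E'
from h import *
snap('scene','s4')
o=ctrl.get_obs();print(o['time_s'],o['eef_pos'],o['wrist_force'])
I=cv2.resize(cv2.imread('pics/s4.png')[180:250,325:375],None,fx=8,fy=8,interpolation=cv2.INTER_CUBIC);J=I.copy()
c=np.array([.5412,.129,.1165])
for z,r,col in((0,.022,(255,0,0)),(0,.016,(0,0,255)),(.004,.016,(0,255,0)),(.042,.012,(255,0,255))):
    P=[((proj('s4',c+[r*np.cos(t),r*np.sin(t),z])-[325,180]+.5)*8-.5) for t in np.linspace(0,6.28,40)]
    cv2.polylines(J,[np.array(P).round().astype(int)],True,col,1)
cv2.imwrite('pics/o4.png',np.hstack([I,J]))
E
```

```text
16.35 [0.54168268 0.12907635 0.15017652] [-5.65150919 -1.35937632 17.99211595]
```

View pics/o4.png

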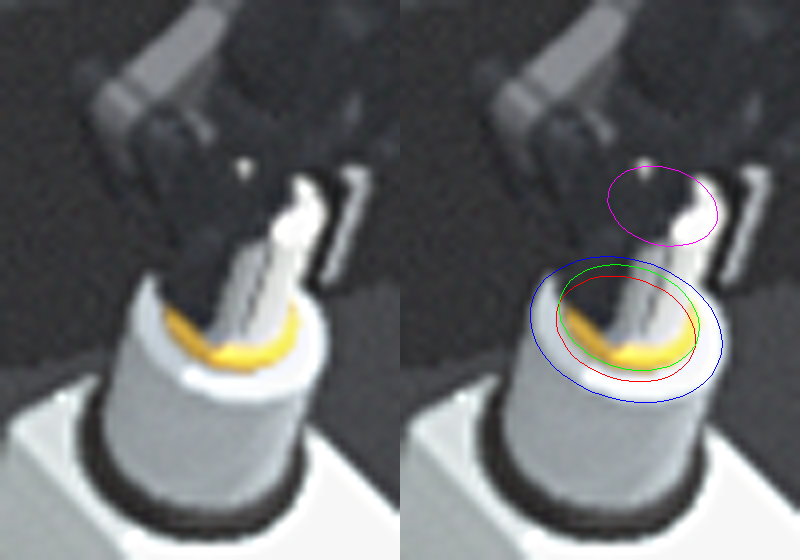

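Scene crop: brass flange lower edge at y≈372 against 381 for a seated model, so the plug stands about 3 mm high. It is still on the latch, with some side load. I relieve the side load and press a bit more.

>>> send_rows --dr '[[0, 0, 0], [0, 0, 0], [0, 0, 0], [0, 0, 0], [0, 0, 0], [0, 0, 0], [0, 0, 0], [0, 0, 0]]' --xyz '[[0, -0.04, 0], [0, -0.08, 0], [0, -0.1, 0], [0, -0.1, 0.02], [0, -0.1, 0.04], [0, -0.1, 0.06], [0, -0.1, 0.06], [0, -0.1, 0.06]]' --jaw '[0, 0, 0, 0, 0, 0, 0, 0]'

```text
time_s: 17.35
eef_pos: [0.5415, 0.1291, 0.1501]
eef_rot: [0.002, 0.734, 0.679, 0.002]
wrist_force: [-4.0, -0.3, 18.2]
opening: 0.262
grasp_force: 61.2
```

>>> send_rows --dr '[[0, 0, 0], [0, 0, 0], [0, 0, 0], [0, 0, 0], [0, 0, 0], [0, 0, 0], [0, 0, 0], [0, 0, 0]]' --xyz '[[0, -0.04, 0], [0, -0.08, 0], [0, -0.1, 0.03], [0, -0.1, 0.06], [0, -0.1, 0.1], [0, -0.1, 0.1], [0, -0.1, 0.1], [0, -0.1, 0.1]]' --jaw '[0, 0, 0, 0, 0, 0, 0, 0]'

```text
time_s: 18.35
eef_pos: [0.5414, 0.1291, 0.1499]
eef_rot: [0.003, 0.734, 0.679, 0.003]
wrist_force: [-3.1, -1.4, 20.1]
opening: 0.262
grasp_force: 61.6
```

```bash
python3 - <<'E'
from h import *
o=ctrl.get_obs();print(o['time_s'],o['eef_pos'],o['wrist_force'],o['torque'],o['opening'])
E
```

```text
18.35 [0.5414122  0.12912422 0.14991675] [-3.11151109 -1.35500061 20.06427352] [-0.20668349  0.44207273  0.04871983] 0.2623622363321589
```

>>> send_rows --dr '[[0, 0, 0], [0, 0, 0], [0, 0, 0], [0, 0, 0], [0, 0, 0], [0, 0, 0], [0, 0, 0], [0, 0, 0]]' --xyz '[[0, -0.03, 0.02], [0, -0.04, 0.04], [0, -0.05, 0.06], [0, -0.05, 0.08], [0, -0.05, 0.1], [0, -0.05, 0.1], [0, -0.05, 0.1], [0, -0.05, 0.1]]' --jaw '[0, 0, 0, 0, 0, 0, 0, 0]'

```text
time_s: 19.35
eef_pos: [0.5414, 0.1291, 0.1497]
eef_rot: [0.003, 0.734, 0.679, 0.003]
wrist_force: [-3.8, -1.3, 24.4]
opening: 0.263
grasp_force: 61.9
```

Still rigid at about 20 N/mm, which also fits the flange seated on the domes (they raise it 2–3 mm). I unload and pull up gently to tell which it is.

>>> send_rows --dr '[[0, 0, 0], [0, 0, 0], [0, 0, 0], [0, 0, 0], [0, 0, 0], [0, 0, 0], [0, 0, 0], [0, 0, 0]]' --xyz '[[0, 0.05, -0.1], [0, 0.1, -0.2], [0, 0.15, -0.3], [0, 0.15, -0.4], [0, 0.15, -0.5], [0, 0.15, -0.6], [0, 0.15, -0.65], [0, 0.15, -0.65]]' --jaw '[0, 0, 0, 0, 0, 0, 0, 0]'

```text
time_s: 20.35
eef_pos: [0.5406, 0.129, 0.1515]
eef_rot: [0.001, 0.734, 0.679, 0.001]
wrist_force: [6.5, 0.7, 0.5]
opening: 0.26
grasp_force: 59.3
```

>>> send_rows --dr '[[0, 0, 0], [0, 0, 0], [0, 0, 0], [0, 0, 0], [0, 0, 0], [0, 0, 0], [0, 0, 0], [0, 0, 0]]' --xyz '[[0, 0.05, 0], [0, 0.1, 0], [0, 0.13, 0], [0, 0.13, -0.05], [0, 0.13, -0.1], [0, 0.13, -0.15], [0, 0.13, -0.2], [0, 0.13, -0.2]]' --jaw '[0, 0, 0, 0, 0, 0, 0, 0]'

```text
time_s: 21.35
eef_pos: [0.5406, 0.1289, 0.1524]
eef_rot: [0.0, 0.734, 0.679, 0.0]
wrist_force: [6.9, -0.8, -4.7]
opening: 0.262
grasp_force: 58.9
```

>>> send_rows --dr '[[0, 0, 0], [0, 0, 0], [0, 0, 0], [0, 0, 0], [0, 0, 0], [0, 0, 0], [0, 0, 0], [0, 0, 0]]' --xyz '[[0, 0, 0], [0, 0, 0], [0, 0, -0.05], [0, 0, -0.1], [0, 0, -0.15], [0, 0, -0.2], [0, 0, -0.2], [0, 0, -0.2]]' --jaw '[0, 0, 0, 0, 0, 0, 0, 0]'

```text
time_s: 22.35
eef_pos: [0.5406, 0.1289, 0.1545]
eef_rot: [0.0, 0.734, 0.679, 0.0]
wrist_force: [7.3, -1.7, -3.7]
opening: 0.266
grasp_force: 59.0
```

```bash
python3 - <<'E'
from h import *
o=ctrl.get_obs();print(o['time_s'],o['eef_pos'],o['wrist_force'],o['torque'],o['opening'])
E
```

```text
22.35 [0.54061236 0.12887404 0.15452504] [ 7.25510503 -1.73148796 -3.65814895] [-0.21255927 -1.39491559  0.04832767] 0.2658058382827246
```

>>> send_rows --dr '[[0, 0, 0], [0, 0, 0], [0, 0, 0], [0, 0, 0], [0, 0, 0], [0, 0, 0], [0, 0, 0], [0, 0, 0]]' --xyz '[[0, 0.05, 0], [0, 0.1, 0], [0, 0.11, 0], [0, 0.11, 0], [0, 0.11, -0.05], [0, 0.11, -0.1], [0, 0.11, -0.1], [0, 0.11, -0.1]]' --jaw '[0, 0, 0, 0, 0, 0, 0, 0]'

```text
time_s: 23.35
eef_pos: [0.5413, 0.1292, 0.1562]
eef_rot: [-0.0, 0.734, 0.679, -0.0]
wrist_force: [-0.1, 0.3, -1.3]
opening: 0.258
grasp_force: 59.4
```

>>> send_rows --dr '[[0, 0, 0], [0, 0, 0], [0, 0, 0], [0, 0, 0], [0, 0, 0], [0, 0, 0], [0, 0, 0], [0, 0, 0]]' --xyz '[[0, 0, -0.05], [0, 0, -0.1], [0, 0, -0.15], [0, 0, -0.2], [0, 0, -0.2], [0, 0, -0.2], [0, 0, -0.2], [0, 0, -0.2]]' --jaw '[0, 0, 0, 0, 0, 0, 0, 0]'

```text
time_s: 24.35
eef_pos: [0.5412, 0.129, 0.1577]
eef_rot: [-0.0, 0.734, 0.679, -0.0]
wrist_force: [2.4, 1.7, -14.0]
opening: 0.263
grasp_force: 59.2
```

It resists at −14 N after the play, so the latch holds. Keeping the tug for a second.

>>> send_rows --dr '[[0, 0, 0], [0, 0, 0], [0, 0, 0], [0, 0, 0], [0, 0, 0], [0, 0, 0], [0, 0, 0], [0, 0, 0]]' --xyz '[[0, 0, -0.01], [0, 0, -0.01], [0, 0, -0.01], [0, 0, -0.01], [0, 0, -0.01], [0, 0, -0.01], [0, 0, -0.01], [0, 0, -0.01]]' --jaw '[0, 0, 0, 0, 0, 0, 0, 0]'

```text
time_s: 25.35
eef_pos: [0.5413, 0.129, 0.1581]
eef_rot: [-0.0, 0.734, 0.679, -0.0]
wrist_force: [1.3, 1.9, -17.2]
opening: 0.269
grasp_force: 59.4
```

>>> send_rows --dr '[[0, 0, 0], [0, 0, 0], [0, 0, 0], [0, 0, 0], [0, 0, 0], [0, 0, 0], [0, 0, 0], [0, 0, 0]]' --xyz '[[0, 0, 0.04], [0, 0, 0.04], [0, 0, 0.04], [0, 0, 0.04], [0, 0, 0.04], [0, 0, 0.04], [0, 0, 0.04], [0, 0, 0.04]]' --jaw '[0, 0, 0, 0, 0, 0, 0, 0]'

```text
time_s: 26.35
eef_pos: [0.5415, 0.129, 0.1579]
eef_rot: [-0.0, 0.734, 0.679, -0.0]
wrist_force: [-1.2, 0.8, -15.5]
opening: 0.262
grasp_force: 59.5
```

Tug proven for about 2 s at 14–17 N. Now back down lightly.

>>> send_rows --dr '[[0, 0, 0], [0, 0, 0], [0, 0, 0], [0, 0, 0], [0, 0, 0], [0, 0, 0], [0, 0, 0], [0, 0, 0]]' --xyz '[[0, 0, 0.15], [0, 0, 0.3], [0, 0, 0.45], [0, 0, 0.6], [0, 0, 0.75], [0, 0, 0.85], [0, 0, 0.95], [0, 0, 0.95]]' --jaw '[0, 0, 0, 0, 0, 0, 0, 0]'

```text
time_s: 27.35
eef_pos: [0.5422, 0.1289, 0.1512]
eef_rot: [0.001, 0.734, 0.679, 0.0]
wrist_force: [-9.1, -0.2, 4.5]
opening: 0.26
grasp_force: 61.9
```

>>> send_rows --dr '[[0, 0, 0], [0, 0, 0], [0, 0, 0], [0, 0, 0], [0, 0, 0], [0, 0, 0], [0, 0, 0], [0, 0, 0]]' --xyz '[[0, -0.05, 0], [0, -0.08, 0], [0, -0.08, 0.05], [0, -0.08, 0.1], [0, -0.08, 0.15], [0, -0.08, 0.15], [0, -0.08, 0.15], [0, -0.08, 0.15]]' --jaw '[0, 0, 0, 0, 0, 0, 0, 0]'

```text
time_s: 28.35
eef_pos: [0.5421, 0.1289, 0.1508]
eef_rot: [0.001, 0.734, 0.679, 0.001]
wrist_force: [-10.1, -1.1, 11.3]
opening: 0.26
grasp_force: 62.4
```

```bash
python3 - <<'E'
from h import *
snap('scene','s5')
o=ctrl.get_obs();print(o['time_s'],o['eef_pos'],o['wrist_force'],o['torque'])
E
```

```text
28.4 [0.54213551 0.12888817 0.15075999] [-10.94295274   0.01905779  11.37153005] [-0.13292336  2.01450072 -0.04212698]
```

>>> send_rows --dr '[[0, 0, 0], [0, 0, 0], [0, 0, 0], [0, 0, 0], [0, 0, 0], [0, 0, 0], [0, 0, 0], [0, 0, 0]]' --xyz '[[0, -0.04, 0], [0, -0.08, 0], [0, -0.12, 0], [0, -0.12, -0.05], [0, -0.12, -0.1], [0, -0.12, -0.1], [0, -0.12, -0.1], [0, -0.12, -0.1]]' --jaw '[0, 0, 0, 0, 0, 0, 0, 0]'

```text
time_s: 29.4
eef_pos: [0.5419, 0.1289, 0.1509]
eef_rot: [0.002, 0.734, 0.679, 0.002]
wrist_force: [-4.7, -1.4, 7.9]
opening: 0.268
grasp_force: 62.1
```

>>> send_rows --dr '[[0, 0, 0], [0, 0, 0], [0, 0, 0], [0, 0, 0], [0, 0, 0], [0, 0, 0], [0, 0, 0], [0, 0, 0]]' --xyz '[[0, -0.04, 0], [0, -0.08, 0], [0, -0.08, 0], [0, -0.08, -0.03], [0, -0.08, -0.05], [0, -0.08, -0.05], [0, -0.08, -0.05], [0, -0.08, -0.05]]' --jaw '[0, 0, 0, 0, 0, 0, 0, 0]'

```text
time_s: 30.4
eef_pos: [0.5417, 0.1289, 0.151]
eef_rot: [0.003, 0.734, 0.679, 0.002]
wrist_force: [0.0, -0.8, 6.3]
opening: 0.259
grasp_force: 61.8
```

>>> send_rows --dr '[[0, 0, 0], [0, 0, 0], [0, 0, 0], [0, 0, 0], [0, 0, 0], [0, 0, 0], [0, 0, 0], [0, 0, 0]]' --xyz '[[0, 0, 0], [0, 0, 0], [0, 0, 0], [0, 0, 0], [0, 0, 0], [0, 0, 0], [0, 0, 0], [0, 0, 0]]' --jaw '[100, 100, 100, 100, 100, 100, 100, 100]'

```text
time_s: 31.4
eef_pos: [0.5388, 0.1292, 0.1484]
eef_rot: [0.0, 0.734, 0.679, 0.0]
wrist_force: [-0.1, 0.6, -0.6]
opening: 1.002
grasp_force: 0.0
```

>>> send_rows --dr '[[0, 0, 0], [0, 0, 0], [0, 0, 0], [0, 0, 0], [0, 0, 0], [0, 0, 0], [0, 0, 0], [0, 0, 0]]' --xyz '[[0, 0, -1], [0, 0, -3], [0, 0, -6], [0, 0, -9], [-3, 0, -11], [-7, 0, -12], [-9, 0, -12], [-10, 0, -12]]' --jaw '[100, 100, 100, 100, 100, 100, 100, 100]'

```text
time_s: 32.4
eef_pos: [0.5311, 0.0285, 0.2693]
eef_rot: [0.0, 0.735, 0.678, 0.0]
wrist_force: [0.3, -0.3, 0.9]
opening: 1.002
grasp_force: 0.0
```

```bash
python3 - <<'E'
from h import *
snap('scene','s6');snap('wrist','w6')
o=ctrl.get_obs();print(o['time_s'],o['eef_pos'],o['wrist_force'])
def cr(n,x,y): return cv2.resize(cv2.imread(f'pics/{n}.png')[y:y+70,x:x+50],None,fx=8,fy=8,interpolation=cv2.INTER_CUBIC)
p=proj('w6',[.5412,.129,.13]);print(p)
x,y=max(int(p[0])-25,0),max(int(p[1])-35,0)
I=cr('s6',325,180)
c=np.array([.5407,.1292,.1165])
for z,r,col in((0,.022,(255,0,0)),(0,.016,(0,0,255)),(.042,.012,(255,0,255))):
    P=[((proj('s6',c+[r*np.cos(t),r*np.sin(t),z])-[325,180]+.5)*8-.5) for t in np.linspace(0,6.28,40)]
    cv2.polylines(I,[np.array(P).round().astype(int)],True,col,1)
cv2.imwrite('pics/o6.png',np.hstack([I,cr('w6',x,y)]))
E
```

```text
32.5 [0.53095957 0.02893928 0.26869212] [-1.13763797 -1.18429447 -0.17915326]
[254.43599772  77.38999406]
```

View pics/o6.png

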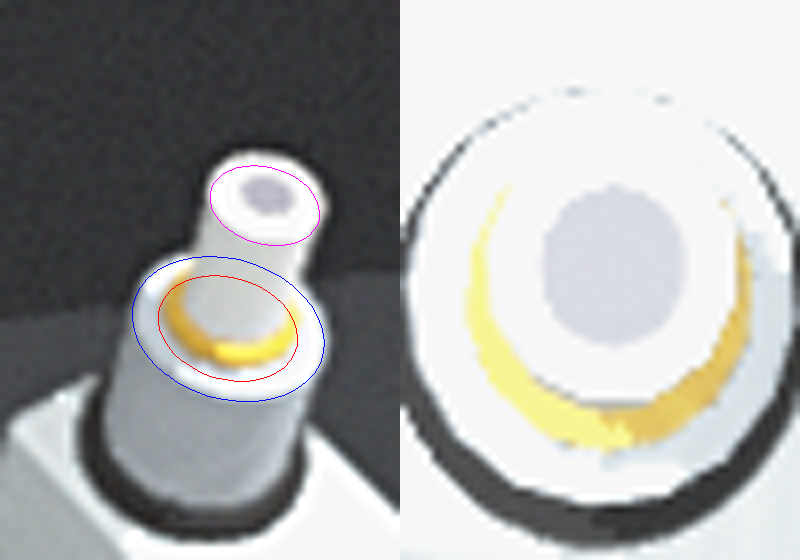

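The last crop shows the plug upright and centred in the collar, at the same height as when pressed. The 15 N tug after about 5.5 mm of play fits a latched, fully seated plug on the domes.

```bash
python3 -c "
from bench import ctrl
print(ctrl.hand_in())"
```

```text
the job is handed in; nothing more can be done
None
```

I pressed the smaller plug into the open port with at most about 24 N measured. The latch held a 14–17 N tug for about 2 s. I then pushed the plug lightly back down, released it and handed the job in at about 32 s. I did not see the click itself: I judge it fully home from the rigid stop and the latch's hold, since the camera showed the flange about 3 mm above the flat rim, which I put down to the domes.

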